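# Unfold the crank and stopper a tray of vials

### The arm

A 6-joint arm with a two-finger parallel gripper is mounted at the origin on the work surface. World frame = base frame: x ahead of the robot, y to its left, z up, the work surface at z = 0. Lengths are in m, angles in rad, forces in N, time in s.
With the tool pointing down it reaches from about 0.3 to 0.775 m from the base axis. Payload 14.6 kg.
Tool frame: the origin (TCP) lies at the very end of the fingers, on their centre line; the grasp point (between the pads) lies 19 mm behind it; x points along the fingers, z is the direction in which the jaws open and shut, and the axes are right-handed (so a half turn about x gives the same grasp; the last joint's range is limited). The gripper opens to 94 mm and grips with 3 to 60 N. Pads are 16 mm wide; open, the fingers measure 119 mm over their backs; the gripper's body (75 mm by 177 mm) begins 78 mm behind the grasp point.
Start: joints at [1.257, 0.3, 1.521, -0, 1.321, -0.067], TCP at [0.134, 0.533, 0.205] pointing down, gripper open.
Joint ranges: [-3.03, 3.03], [-0.79, 2.21], [0.23, 2.52], [-1.04, 4.18], [0, 3.07], [-2.55, 2.55]. Speed limits (rad/s): [2.22, 2.22, 2.57, 3.14, 3.14, 3.14].

### API

Orientations are given as [roll, pitch, yaw] about the fixed x, y, z axes, in that order (R = Rz(yaw) Ry(pitch) Rx(roll)).
In Python, from station import ctrl gives the robot as it stands. The module is installed in compiled form; this text tells all that it offers.
- The arm moves only by the tool servo_tool, never from a script. Its argument "motion" is one flat list of numbers, 4 for each row, row after row: the shift along the tool's x, y, z in mm, then the turn about the tool's x in degrees. In form: [dx, dy, dz, roll, dx, dy, dz, roll, ...]. A call has 1 to 20 rows; each row is the pose to reach, as a shift and turn from the pose commanded when the call began, along the tool's axes at that moment; what a row does not reach only later rows make up. A row lasts 1/8 s, in which the tool goes at most 62.5 mm and 10.7 degrees, less where a joint would pass 70% of its speed; a pose out of reach is approached as far as the arm can. A call with a gripper value outside its range is refused whole. "gripper" is the opening, from 0 (shut) to 1 (fully open), set as the call begins (left out, the last holds). The fingers move at their own pace and stop on an object; "force" is the grip in N (left out, the last holds). Time passes only in rows, so rows that repeat a pose let the fingers close. It gives the time, the measured TCP pose, the force and the opening at its end, in the units of the state.
- ctrl.get_obs(): the state, without advancing time (a new reading comes with each control period).
- ctrl.camera(name): name is "scene" or "top" or "wrist"; returns a dict with "color" (400x640x3 uint8, red, green, blue), "z_map" (400x640 float32, m along the optical axis (not along the pixel's ray), 0 where there is no reading), "fx", "fy", "cx", "cy" (pixels), "rvec" (rotation vector, rad) and "tvec" (3), from world to camera coordinates, as OpenCV has them. Camera axes: x right, y down, z forward; pixel columns grow to the right and rows downward; lengths in m; the calibration is good to about 2 mm. A picture is of the moment at which its call begins.
- ctrl.hand_in(): hands the job in, once; it reports no verdict.
The state is a dict: "time_s": time; "qpos": joint angles; "joint_vel": joint speeds; "tau": joint torques, N m; "ee_pos": TCP position; "eef_rot": TCP orientation; "force": force on the tool from outside, world axes, zero at the start; "moment": the same for the moment, N m; "grip_width": finger opening in m.
Only numpy, scipy, OpenCV 4.12 (cv2) and the standard library are available. Lean on these libraries where they do the work, as an engineer would, in place of code of your own. Each camera call takes 0.05 s, during which the arm holds its last target.

### The job

Swing the folded handle of the stoppering press's crank fully up, then wind the plate down until all six stoppers under it sit fully and firmly home in their vials: you will feel the crank go stiff, and forcing it much further would break the glass. Then wind it back about half a turn so that the plate stands clear, and let go. Leave the vials and everything else on the bench alone.

Things in the scene. Friction and masses are not known exactly. Their poses are not given: they have to be found in the camera images.
- press: White bench press for stoppering vials, bolted down: base 170 x 250 mm (top face 22 mm above the bench), two steel columns, a white crosshead 56 x 232 mm whose top is 215 mm above the bench. Origin: centre of the base's underside, z up, front (-x) towards the robot; the upright spindle stands exactly above it. Clockwise from above lowers the plate 20 mm a turn, anticlockwise raises it.
- spindle_top (a point): On the spindle's axis, 237 mm above the bench: top face of the steel crank arm, 17 mm wide, 85 mm from this axis to the handle's pin (round counterweight opposite). The crank keeps its height and stays where left. Felt along the grip's path, moving: 1.2 N free, 4.5 N while stoppers slide in (2 N left when held still), then 3.5 N more per 20 mm once home. 10 N (8 N held still) breaks glass.
- handle_fold (a joint): fold angle of the crank's handle, rad: 0 = folded flat, lying inward along the top of the crank arm towards the spindle; 1.57 = standing straight up at its stop (it cannot go further). A stiff friction pin holds it wherever it is left (about 3 N at 50 mm from the pin moves it); once up, pushing it inward can fold it again.
- grip_pin (a point): middle of the pin on which the handle folds, at the outer end of the crank arm, 250 mm above the bench. The pin is level and square to the arm, so the handle swings in the upright plane through the arm and the spindle.
- grip_end (a point): centre of the free end face of the blue grip, 72 mm from the pin. The grip is a round sleeve 22 mm thick and 58 mm long (from 14 to 72 mm from the pin) that revolves freely about its own axis. Folded, its axis lies 250 mm above the bench, 2 mm of air between grip and arm, free on both sides.
- plate: aluminium pressure plate, 68 x 106 mm, with two guide ears and a flat steel pad under it on stiff springs (1 mm per 150 N), 19 mm thick in all, runs up and down the press's columns and stays level. Origin: centre of the pad's underside. At its highest this is 118 mm above the bench.
- tray: steel tray 84 x 120 x 18 mm with six glass vials 24 mm thick (3 with lilac stoppers in the row nearer the press's front, 3 with yellow), standing between low guides on the press's base under the plate. Origin: centre of its underside. The height of the vials differs from batch to batch: tops of the home stoppers 74 to 78 mm above the bench. Glass: more than 240 N from the plate breaks vials.
- stopper_1 (a joint): how far stopper 1 of 6 has gone into its vial, m: 0 to 0.002 at the start, 0.007 = fully home, flange flat on the glass. All six together need about 84 N from the plate, so more means all are home; they stay where pushed.
- stopper_2 (a joint): how far stopper 2 of 6 has gone into its vial, m: 0 to 0.002 at the start, 0.007 = fully home, flange flat on the glass. All six together need about 84 N from the plate, so more means all are home; they stay where pushed.
- stopper_3 (a joint): how far stopper 3 of 6 has gone into its vial, m: 0 to 0.002 at the start, 0.007 = fully home, flange flat on the glass. All six together need about 84 N from the plate, so more means all are home; they stay where pushed.
- stopper_4 (a joint): how far stopper 4 of 6 has gone into its vial, m: 0 to 0.002 at the start, 0.007 = fully home, flange flat on the glass. All six together need about 84 N from the plate, so more means all are home; they stay where pushed.
- stopper_5 (a joint): how far stopper 5 of 6 has gone into its vial, m: 0 to 0.002 at the start, 0.007 = fully home, flange flat on the glass. All six together need about 84 N from the plate, so more means all are home; they stay where pushed.
- stopper_6 (a joint): how far stopper 6 of 6 has gone into its vial, m: 0 to 0.002 at the start, 0.007 = fully home, flange flat on the glass. All six together need about 84 N from the plate, so more means all are home; they stay where pushed.
- done_tray: tray of six vials whose stoppers are already home, 84 x 120 x 54 mm, loose bystander; origin: centre of its underside
- tube_rack: white rack of yellow- and lilac-capped blood tubes, 70 x 210 x 92 mm, loose bystander; origin: centre of its underside
- jar_a: clear specimen jar with a blue screw cap, 64 mm across, 70 mm high, loose bystander; origin: centre of its underside
- jar_b: a second specimen jar like jar_a, loose bystander
- sample_box: clear lidded sample box with jars in it, 134 x 184 x 79 mm, loose bystander; origin: centre of its underside
- marker_pen: white and black marker pen, 122 mm long, 12 mm thick, lying, loose bystander; origin: mid-length, underside
- note_pad: yellow note pad, 75 x 75 x 15 mm, loose bystander; origin: centre of its underside

How it is judged:
On the way, in this order (a step that is already met when the one before it is completed fails the run):
1. the crank's handle stands fully up (fold angle over 1.45 rad) (value of joint handle_fold above 1.45 rad), for 0.1 s.
2. all six stoppers are home (6.2 mm in or more) and the plate bears firmly on them (over 105 N) (value of joint each of stopper_1, stopper_2, stopper_3, stopper_4, stopper_5, stopper_6 above 0.0062 m and contact force between plate and tray above 105 N), for 0.1 s.
At the end, for the whole second after the job is handed in: All six stoppers 6.2 mm or more into their vials (7 mm is home); the plate wound back, its underside over 80.5 mm above the bench (3 to 6 mm above the stoppers; half a turn gives more) and touching nothing; the tray upright, within 8 mm of the press's middle (value of joint each of stopper_1, stopper_2, stopper_3, stopper_4, stopper_5, stopper_6 above 0.0062 m and z of plate in the frame of press above 0.0805 m and contact force between plate and tray below 0.5 N and z of tray in the frame of press below 0.026 m and angle between tray's own z axis and vertical below 0.05 rad and horizontal distance between tray and press below 0.008 m).
It fails at once if the plate pressed the vials with more than 240 N: glass broken (contact force between plate and tray above 240 N).
It fails at once if the gripper pushed on the vials or their tray (contact force between any of the fingers, the arm and tray above 1 N).
It fails at once if a bystander was moved by more than 25 mm (distance of any of done_tray, tube_rack, jar_a, jar_b, sample_box, marker_pen, note_pad from where it was at the start of the episode above 0.025 m).
It also fails if it takes over 69 s, if anything falls off the work surface, if the arm or the gripper's body presses on something with over 40 N, if the wrist force passes 120 N, or if a joint passes its speed limit or range.

## Working session

There is one attempt and no reset: what is moved stays moved. The work goes in short steps, Python scripts to look and compute and a tool call to move; the robot and the scene stay as the last step left them, time stands still between calls to the robot, and variables do not carry over. Pictures are saved under pics/ and viewed, and the job is handed in when it is done.

Besides the shell and the picture viewer there is one more tool, called after "Emit:" as name(argument=value, ...), one argument or row to a line, values as JSON. servo_tool: Moves the arm, as the interface text tells. Its arguments: {"type":"object","properties":{"motion":{"type":"array","items":{"type":"number"}},"gripper":{"type":"number"},"force":{"type":"number"}},"required":["motion"]}

```bash
mkdir -p pics; cat > h.py <<'E'
import numpy as np, cv2
from station import ctrl
from scipy.spatial.transform import Rotation as R
def cam(n):
    c=ctrl.camera(n); return c
def save(c,f,crop=None,s=1):
    im=c["color"][:,:,::-1]
    if crop: x0,y0,x1,y1=crop; im=im[y0:y1,x0:x1]
    cv2.imwrite("pics/"+f,cv2.resize(im,None,fx=s,fy=s,interpolation=cv2.INTER_CUBIC))
def pt(c,u,v,z=None):
    if z is None: z=c["z_map"][int(round(v)),int(round(u))]
    p=np.array([(u-c["cx"])/c["fx"]*z,(v-c["cy"])/c["fy"]*z,z])
    Rm=cv2.Rodrigues(np.array(c["rvec"],float))[0]
    return Rm.T@(p-np.array(c["tvec"]).ravel())
def pth(c,u,v,h):
    a=pt(c,u,v,0.0);b=pt(c,u,v,1.0);t=(h-a[2])/(b[2]-a[2]);return a+t*(b-a)
def proj(c,P):
    Rm=cv2.Rodrigues(np.array(c["rvec"],float))[0]
    q=Rm@np.array(P)+np.array(c["tvec"]).ravel();return q[0]/q[2]*c["fx"]+c["cx"],q[1]/q[2]*c["fy"]+c["cy"]
def cloud(c):
    z=c["z_map"];v,u=np.indices(z.shape)
    p=np.stack([(u-c["cx"])/c["fx"]*z,(v-c["cy"])/c["fy"]*z,z],-1)
    Rm=cv2.Rodrigues(np.array(c["rvec"],float))[0]
    return (p-np.array(c["tvec"]).ravel())@Rm
E
python3 - <<'E'
from h import *
o=ctrl.get_obs();print(o)
for n in ("scene","top","wrist"):
    c=cam(n);save(c,n+"0.png")
    np.savez(n+"0.npz",**{k:np.array(v) for k,v in c.items()})
E
```

```text
{'time_s': 0.0, 'qpos': array([ 1.25743073e+00,  3.00473397e-01,  1.52159429e+00,  2.76899817e-05,
        1.32068087e+00, -6.65723853e-02]), 'joint_vel': array([ 0.0001926 ,  0.00074605, -0.00106443,  0.00034072,  0.0006605 ,
        0.00171326]), 'tau': array([-6.26642377e-04, -5.31805372e+01, -3.52734089e+01,  7.08121830e-02,
        2.44405976e-02, -4.51423125e-05]), 'ee_pos': array([0.13426235, 0.53308936, 0.20487948]), 'eef_rot': array([ 3.05182133,  1.56964012, -1.90736773]), 'force': array([-0.29818409, -0.09550144,  1.12410441]), 'moment': array([-0.01913983, -0.0177849 , -0.03550622]), 'grip_width': 0.09424754629121147}
```

View pics/scene0.png

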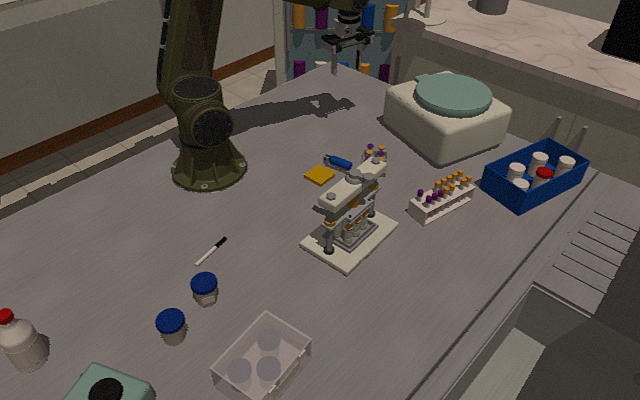

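View pics/top0.png

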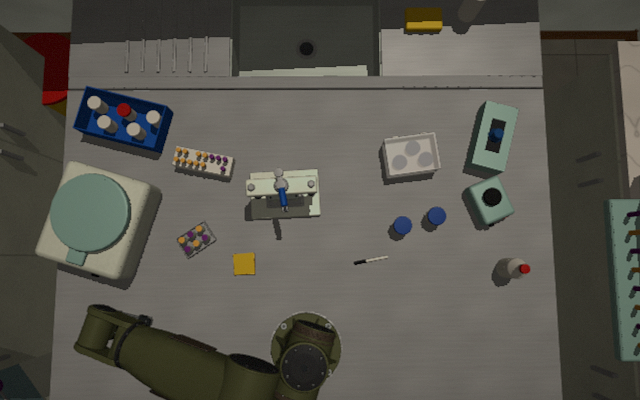

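View pics/wrist0.png

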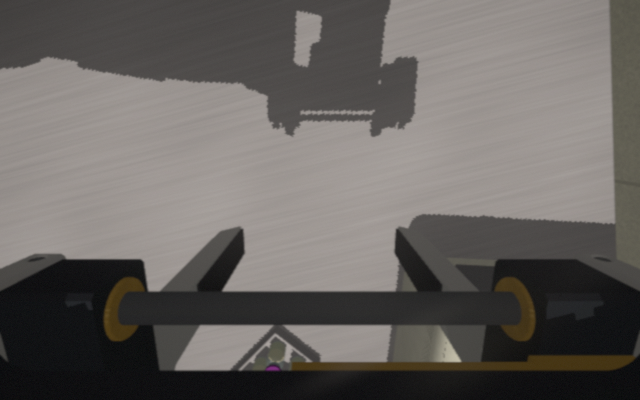

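```bash
python3 - <<'E'
from h import *
c=dict(np.load("top0.npz"));save(c,"topc.png",(235,160,335,250),8)
s=dict(np.load("scene0.npz"));save(s,"scenec.png",(290,130,410,280),4)
for c in(c,s):print(c["fx"],c["tvec"],c["rvec"],pt(c,320,200))
P=cloud(dict(np.load("top0.npz")))
for h in [(0.21,0.22),(0.232,0.242),(0.255,0.27)]:
    m=(P[160:250,235:335,2]>h[0])&(P[160:250,235:335,2]<h[1]); q=P[160:250,235:335][m]; print(h,len(q),q.min(0),q.max(0),q.mean(0)) if len(q) else 0
E
```

```text
480.43680722165874 [-0.03074654  0.52212855  1.70192502] [ 2.15691649 -2.16544605  0.12939801] [ 0.52848909 -0.05135863  0.00104361]
504.1764095200589 [-0.34923412 -0.09987265  1.68809623] [ 2.14687243  0.85420372 -0.38249694] [ 0.53916161 -0.04121435  0.20550958]
(0.21, 0.22) 801 [ 0.51989884 -0.0360872   0.21002879] [0.58522855 0.19427594 0.21999932] [0.55153639 0.07679548 0.21483839]
(0.232, 0.242) 123 [0.4620046  0.05631173 0.23204518] [0.60347414 0.17171136 0.24195581] [0.56571245 0.08223265 0.2378768 ]
(0.255, 0.27) 119 [0.46367085 0.05513593 0.25510104] [0.53927086 0.08360439 0.26819692] [0.50528016 0.06989845 0.25948003]
```

```bash
ls pics
```

```text
scene0.png
scenec.png
top0.png
topc.png
wrist0.png
```

View pics/topc.png

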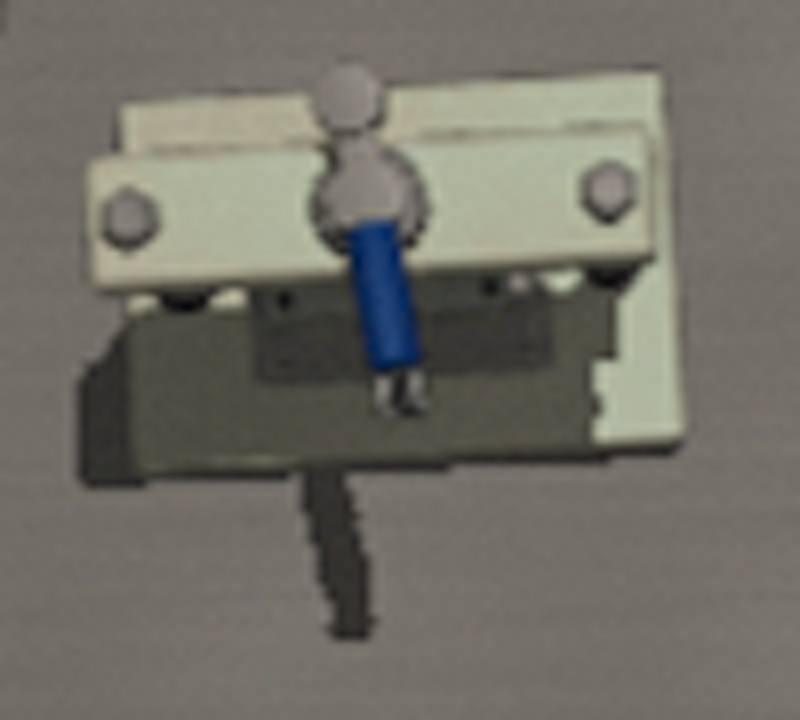

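View pics/scenec.png

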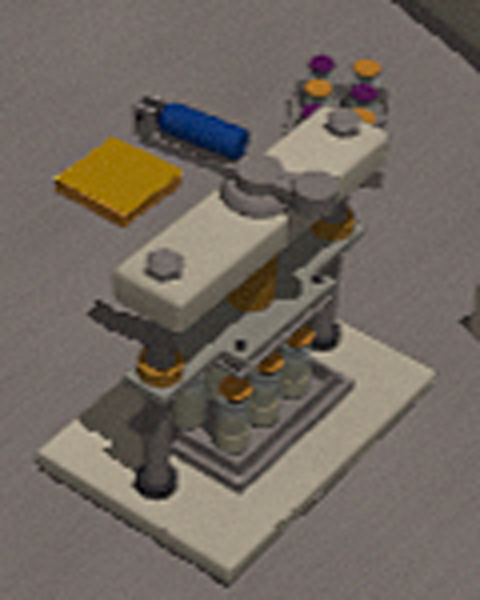

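```bash
python3 - <<'E'
from h import *
c=dict(np.load("top0.npz"))
T=lambda u,v,h:pth(c,235+u/8-.5+.06,160+v/8-.5+.06,h)
print("bolts",T(130,217,.222),T(610,190,.222),(T(130,217,.222)+T(610,190,.222))/2)
cr=[T(u,v,.215) for u,v in[(90,160),(650,124),(655,252),(93,287)]];print("cross",np.array(cr),np.mean(cr,0))
print("base", [T(u,v,.022) for u,v in[(122,103),(660,73),(683,440)]])
print("cw",T(348,95,.237)); print("grip ends",T(374,224,.258),T(397,362,.258),"pin",T(400,392,.25))
P=cloud(c)[160:250,235:335]
col=c["color"][160:250,235:335].astype(int)
m=(col[...,2]>col[...,0]+50)&(P[...,2]>.245)
q=P[m];print(len(q),q.mean(0),q.min(0),q.max(0)); vx=np.linalg.svd((q-q.mean(0))[:,:2])[2][0];print(vx)
v,u=np.nonzero(m);
# pixels to axis height
Q=np.array([pth(c,a+235,b+160,.259) for a,b in zip(u,v)]);print("blue",Q.mean(0),np.linalg.svd((Q-Q.mean(0))[:,:2])[2][0], np.ptp(Q@np.r_[vx,0]),len(Q))
s=dict(np.load("scene0.npz"));S=cloud(s);col=s["color"].astype(int)
m=(col[...,2]>col[...,0]+40)&(S[...,2]>.235)&(S[...,2]<.28)&(abs(S[...,0]-.55)<.15)&(abs(S[...,1]-.07)<.15)
q=S[m];print("scene blue",len(q),q.mean(0),q.min(0),q.max(0))
m=(S[...,2]>.236)&(S[...,2]<.2385)&(abs(S[...,0]-.55)<.15)&(abs(S[...,1]-.07)<.15);q=S[m];print(len(q),q.mean(0),q.min(0),q.max(0))
o=ctrl.get_obs();M=R.from_euler("xyz",o["eef_rot"]).as_matrix();print(M)
E
```

```text
bolts [0.54589573 0.17370609 0.222     ] [ 0.55613764 -0.01933779  0.222     ] [0.55101669 0.07718415 0.222     ]
cross [[ 0.57031208  0.19109452  0.215     ]
 [ 0.58421351 -0.03557804  0.215     ]
 [ 0.53185176 -0.03737463  0.215     ]
 [ 0.51848262  0.18921479  0.215     ]] [0.55121499 0.07683916 0.215     ]
base [array([0.62830717, 0.2045891 , 0.022     ]), array([ 0.64127219, -0.040963  ,  0.022     ]), array([ 0.47298004, -0.05058804,  0.022     ])]
cw [0.59260583 0.08516566 0.237     ]
grip ends [0.53738197 0.07310574 0.258     ] [0.48284107 0.06388439 0.258     ] pin [0.47186967 0.06316682 0.25      ]
102 [0.50880617 0.06927102 0.2592037 ] [0.48181006 0.0582152  0.25297703] [0.53656388 0.08054741 0.26819692]
[-0.9832405  -0.18231323]
blue [0.50882871 0.06928529 0.259     ] [-0.98322228 -0.18241147] 0.05514322847943376 102
scene blue 166 [0.51354369 0.06238551 0.25421016] [0.47849964 0.05194866 0.24218961] [0.54182015 0.07667817 0.26173878]
69 [0.54731953 0.07068456 0.23718491] [0.46766392 0.05127002 0.23601039] [0.6055732  0.08977846 0.23846498]
[[-2.65744908e-04 -9.69707433e-01  2.44269161e-01]
 [-7.99593735e-04  2.44269298e-01  9.69707106e-01]
 [-9.99999645e-01  6.23786351e-05 -8.40285310e-04]]
```

Emit:
servo_tool(
  motion=[-60,0,0,0,-95,-60,-44,-3,-125,-113,-83,-6,-125,-166,-122,-9,-125,-219,-161,-12,-125,-272,-200,-15,-125,-325,-239,-18,-125,-378,-278,-21,-125,-431,-317,-24.6,-125,-470,-346,-24.6,-125,-483.5,-355.3,-24.6,-125,-483.5,-355.3,-24.6,-125,-483.5,-355.3,-24.6],
  gripper=0.5,
  force=15,
)

```text
time_s: 1.78
ee_pos: [0.5161, 0.071, 0.3303]
eef_rot: [1.16, 1.57, 2.913]
force: [-0.2, 0.6, -0.5]
grip_width: 0.0471
```

```bash
python3 - <<'E'
from h import *
o=ctrl.get_obs();print({k:np.round(o[k],4) for k in o if k not in("tau",)});print(R.from_euler("xyz",o["eef_rot"]).as_matrix().round(4))
c=cam("wrist");save(c,"w1.png")
E
```

```text
{'time_s': np.float64(1.775), 'qpos': array([ 6.6300e-02,  1.7080e-01,  1.3943e+00,  2.0000e-04,  1.5771e+00,
       -1.6869e+00]), 'joint_vel': array([ 0.02  , -0.0136,  0.0044, -0.0022,  0.0001, -0.0004]), 'ee_pos': array([0.5161, 0.071 , 0.3303]), 'eef_rot': array([1.1599, 1.5703, 2.9132]), 'force': array([-0.1817,  0.6323, -0.5152]), 'moment': array([0.0054, 0.0303, 0.0182]), 'grip_width': np.float64(0.0471)}
[[-5.000e-04 -9.834e-01 -1.814e-01]
 [ 1.000e-04 -1.814e-01  9.834e-01]
 [-1.000e+00  5.000e-04  2.000e-04]]
```

View pics/w1.png

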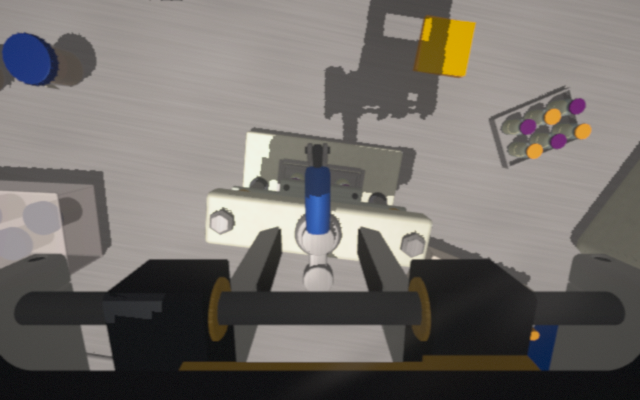

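Emit:
servo_tool(
  motion=[40,0,0,0,70,0,0,0,90,0,0,0,95,0,0,0,95,0,0,0],
)

```text
time_s: 2.45
ee_pos: [0.5163, 0.0713, 0.2362]
eef_rot: [-1.679, 1.57, 0.076]
force: [0.8, 0.8, 0.7]
grip_width: 0.0468
```

Emit:
servo_tool(
  motion=[0,0,0,0,0,0,0,0,0,0,0,0,0,0,0,0,0,0,0,0],
  gripper=0,
  force=15,
)

```text
time_s: 3.08
ee_pos: [0.5165, 0.0706, 0.2357]
eef_rot: [-2.005, 1.57, -0.252]
force: [-0.5, -1.8, 2.2]
grip_width: 0.0211
```

```bash
python3 - <<'E'
from h import *
o=ctrl.get_obs();print({k:np.round(o[k],4) for k in o if k not in("tau",)});
E
```

```text
{'time_s': np.float64(3.075), 'qpos': array([ 6.5600e-02,  2.1290e-01,  1.5591e+00, -1.0000e-04,  1.3692e+00,
       -1.6876e+00]), 'joint_vel': array([ 0.0013,  0.0006, -0.0001,  0.0011, -0.0005,  0.0002]), 'ee_pos': array([0.5165, 0.0706, 0.2357]), 'eef_rot': array([-2.0052,  1.5704, -0.2521]), 'force': array([-0.4746, -1.829 ,  2.2446]), 'moment': array([-0.1877,  0.1465, -0.1188]), 'grip_width': np.float64(0.0211)}
```

Emit:
servo_tool(
  motion=[-7.7,0.6,0,0,-15.3,2.4,0,0,-22.5,5.4,0,0,-29.1,9.5,0,0,-35,14.5,0,0,-35,14.5,0,0],
)

```text
time_s: 3.82
ee_pos: [0.5018, 0.068, 0.2712]
eef_rot: [-1.612, 1.57, 0.141]
force: [-2.2, -2.2, 1.4]
grip_width: 0.0215
```

```bash
python3 - <<'E'
from h import *
c=cam("scene");save(c,"s2.png",(290,110,390,210),6)
E
```

```text
(no output)
```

View pics/s2.png

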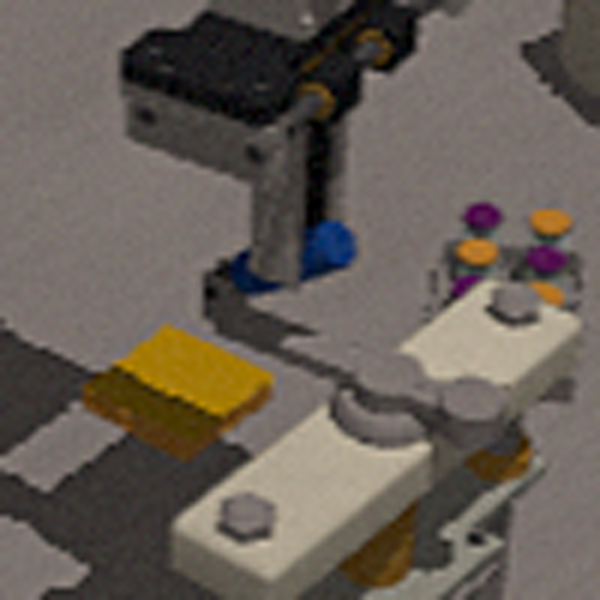

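The handle (blue, about (300,255)) is tilted up between the fingers, following the arc. I'll continue.

Emit:
servo_tool(
  motion=[-5,5.9,0,0,-9.1,12.5,0,0,-12.1,19.7,0,0,-13.9,27.3,0,0,-14.5,35,0,0,-14.5,36,0,0,-14.5,36,0,0],
)

```text
time_s: 4.75
ee_pos: [0.4672, 0.0618, 0.2861]
eef_rot: [-1.524, 1.568, 0.23]
force: [2.0, 1.5, 8.5]
grip_width: 0.018
```

```bash
python3 - <<'E'
from h import *
c=cam("scene");save(c,"s3.png",(290,110,390,210),6)
o=ctrl.get_obs();print(o["force"],o["moment"],o["ee_pos"],o["time_s"])
E
```

```text
[2.45097571 1.34122316 7.3569029 ] [ 0.30012882 -0.4100815  -0.01831522] [0.46721773 0.06177197 0.28602913] 4.8
```

View pics/s3.png

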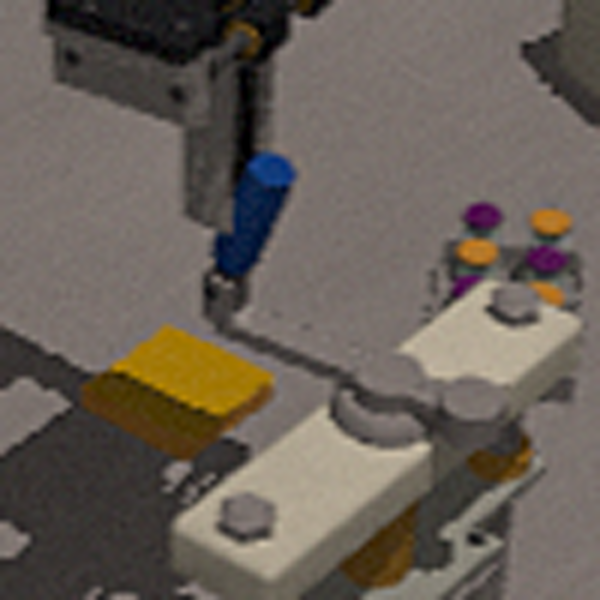

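The handle slipped in the pads and leans about 20° inward, at (255,215). I'll regrip it centred and firmer.

Emit:
servo_tool(
  motion=[0,0,0,0,0,0,0,0,0,-9,0,0,4,-18,0,0,6,-18,0,0,6,-18,0,0],
  gripper=0.5,
)

```text
time_s: 5.55
ee_pos: [0.4844, 0.0648, 0.2785]
eef_rot: [1.498, 1.57, -3.032]
force: [0.3, 0.1, 0.1]
grip_width: 0.0471
```

Emit:
servo_tool(
  motion=[0,0,0,0,0,0,0,0,0,0,0,0,0,0,0,0,0,0,0,0],
  gripper=0,
  force=30,
)

```text
time_s: 6.18
ee_pos: [0.4845, 0.0648, 0.2791]
eef_rot: [-1.688, 1.571, 0.066]
force: [-0.8, 0.4, 1.4]
grip_width: 0.0212
```

```bash
python3 - <<'E'
from h import *
c=cam("scene");save(c,"s4.png",(290,110,390,210),6)
o=ctrl.get_obs();print(o["force"],o["moment"],o["ee_pos"],o["time_s"],o["grip_width"])
E
```

```text
[-1.03390051 -0.07591543  1.4851153 ] [ 0.05039912  0.20775011 -0.03977497] [0.48445142 0.06474344 0.27905795] 6.225 0.021484581018225028
```

View pics/s4.png

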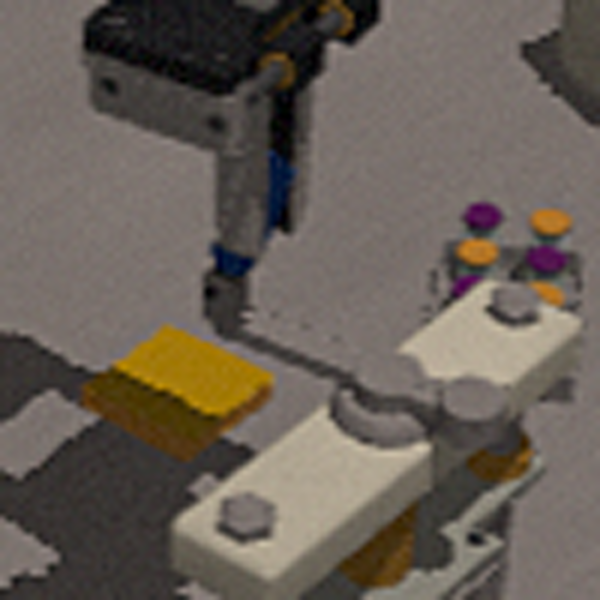

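Emit:
servo_tool(
  motion=[-1.5,5,0,0,-2.5,10,0,0,-3,15,0,0,-3,19,0,0,-3,21,0,0,-3,21,0,0],
)

```text
time_s: 6.98
ee_pos: [0.4648, 0.0612, 0.2824]
eef_rot: [-1.552, 1.567, 0.201]
force: [8.7, 2.8, -0.4]
grip_width: 0.0215
```

```bash
python3 - <<'E'
from h import *
c=cam("scene");save(c,"s5.png",(290,110,390,210),6)
o=ctrl.get_obs();print(o["force"],o["moment"],o["ee_pos"],o["time_s"],o["grip_width"])
E
```

```text
[ 7.31263345  2.25860125 -0.63830857] [ 0.61045276 -1.71730958  0.02606016] [0.4648105  0.06122422 0.2824337 ] 7.025 0.021487026822120982
```

View pics/s5.png

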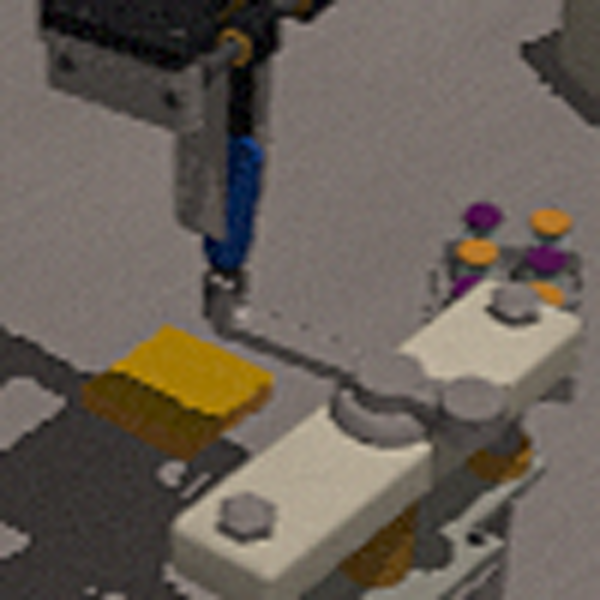

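```bash
python3 - <<'E'
from h import *
c=cam("scene")
d=np.array([-.983,-.182,0])
pin=np.array([.5512,.077,.25])+.085*d
for th in (75,83,90):
    t=np.radians(th);e=pin+.072*(-d*np.cos(t)+np.array([0,0,1])*np.sin(t));u,v=proj(c,e);print(th,(u-290)*6+3,(v-110)*6+3)
u,v=proj(c,pin);print((u-290)*6+3,(v-110)*6+3)
save(c,"s6.png",(305,120,345,170),12)
o=ctrl.get_obs();print(o["force"],o["time_s"])
E
```

```text
75 265.60608694849736 159.25792607368567
83 245.58599705005872 148.19538964475714
90 227.77088099817365 140.73380526902497
223.47058305205496 279.8012147879732
[8.17754307 1.91450824 0.5893906 ] 7.075
```

View pics/s6.png

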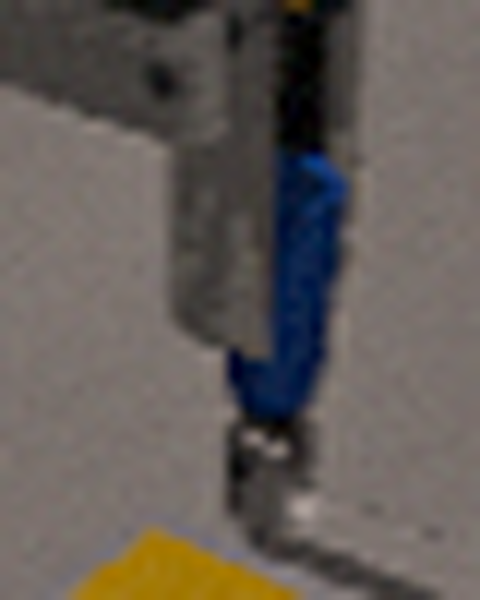

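Emit:
servo_tool(
  motion=[0,1.5,0,0,0,3,0,0,0,3,0,0],
  force=45,
)

```text
time_s: 7.45
ee_pos: [0.4622, 0.0607, 0.2825]
eef_rot: [-1.55, 1.566, 0.203]
force: [10.4, 2.4, -1.8]
grip_width: 0.0212
```

```bash
python3 - <<'E'
from h import *
c=cam("scene")
save(c,"s7.png",(305,120,345,170),12)
o=ctrl.get_obs();print(o["force"],o["moment"],o["ee_pos"],o["time_s"])
c=cam("wrist");save(c,"w7.png")
E
```

```text
[11.01766002  2.3200011  -0.07641004] [ 6.85326338e-01 -2.34676323e+00 -7.88148761e-04] [0.4622256  0.06075962 0.28248989] 7.5
```

View pics/s7.png

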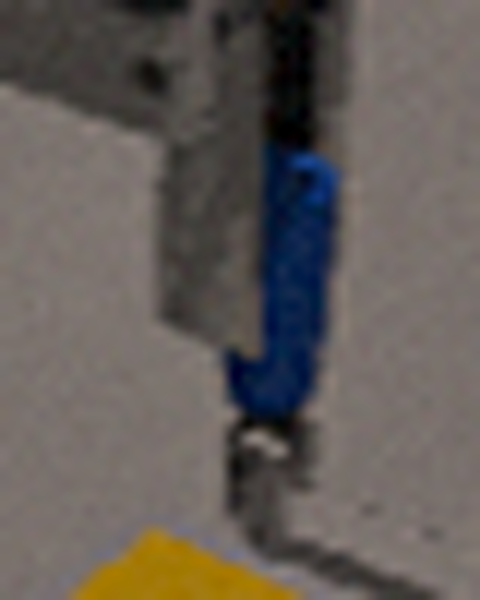

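View pics/w7.png

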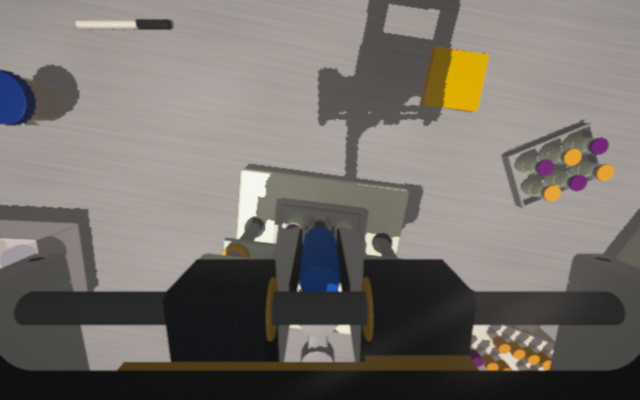

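Emit:
servo_tool(
  motion=[0,0,0,0,0,0,0,0,0,0,0,0],
  gripper=0.6,
)

```text
time_s: 7.92
ee_pos: [0.4607, 0.0604, 0.2818]
eef_rot: [1.552, 1.57, -2.978]
force: [-1.2, 0.3, -0.3]
grip_width: 0.0475
```

```bash
python3 - <<'E'
from h import *
c=cam("scene")
save(c,"s8.png",(305,120,345,170),12)
o=ctrl.get_obs();print(o["force"],o["moment"],o["ee_pos"],o["time_s"])
c=cam("wrist");save(c,"w8.png",(220,180,420,380),4)
np.savez("w8.npz",**{k:np.array(v) for k,v in c.items()})
E
```

```text
[0.29573514 0.02630573 0.71159139] [ 0.04846746  0.02625644 -0.03456268] [0.46075442 0.06039648 0.28187906] 7.975
```

View pics/s8.png

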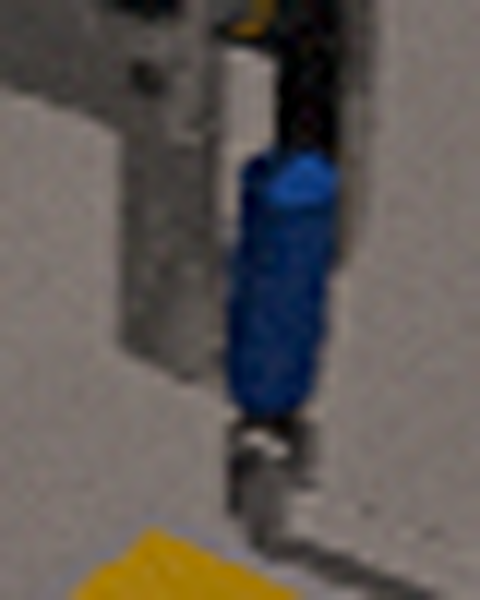

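View pics/w8.png

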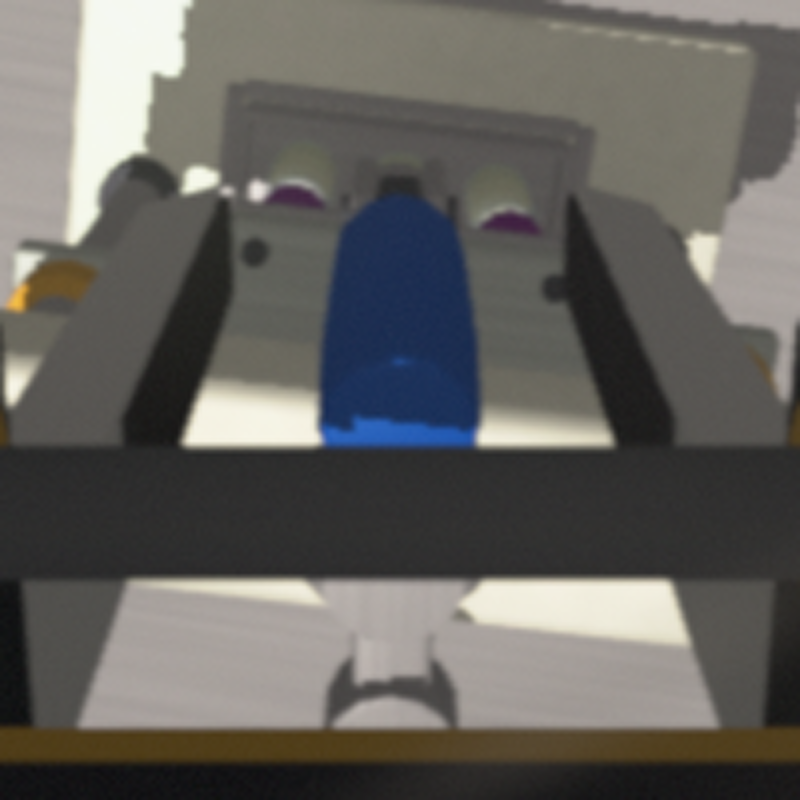

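```bash
python3 - <<'E'
from h import *
c=dict(np.load("w8.npz"));P=cloud(c);col=c["color"].astype(int)
m=(col[...,2]>col[...,0]+50)&(P[...,2]>.24)&(P[...,2]<.34)
q=P[m]-[.5512,.077,0];d=np.array([-.983,-.182]);n=np.array([-.182,.983])
r=q[:,:2]@d;t=q[:,:2]@n;z=q[:,2]
print(len(q),r.min(),r.max(),t.min(),t.max(),z.min(),z.max())
k=abs(t-t.mean())<.004
for a in np.arange(.26,.33,.006):
    s=k&(z>a)&(z<a+.006)
    if s.sum():print(round(a,3),s.sum(),r[s].mean().round(4),r[s].max().round(4),t[(z>a)&(z<a+.006)].mean().round(4))
s=k&(z<.318);p=np.polyfit(z[s],r[s],1);print("tilt deg inward",-np.degrees(np.arctan(p[0])))
E
```

```text
1617 0.08027254604433083 0.09639221932969025 -0.009280588754494905 0.010096334371949943 0.2764055012390359 0.3247327198940775
0.272 1 0.0957 0.0957 0.0023
0.278 11 0.0952 0.0957 0.0026
0.284 19 0.0951 0.0964 0.0039
0.29 46 0.0948 0.0956 0.0016
0.296 61 0.0944 0.0952 0.0018
0.302 73 0.0939 0.0952 0.0011
0.308 84 0.0933 0.0946 0.0005
0.314 88 0.0928 0.0939 0.0007
0.32 389 0.0875 0.0935 0.0006
tilt deg inward 4.398036884599216
```

Emit:
servo_tool(
  motion=[0,-5,0,0,0,-6,0,10,0,-6,0,20,0,-6,0,30,0,-6,0,40,0,-6,0,50,0,-6,0,60,0,-6,0,70,0,-6,0,80,0,-6,0,90,0,-6,0,90],
  gripper=0.6,
)

```text
time_s: 9.4
ee_pos: [0.467, 0.0615, 0.2819]
eef_rot: [-3.0, 1.571, -2.816]
force: [0.0, 0.1, 0.1]
grip_width: 0.0561
```

Emit:
servo_tool(
  motion=[0,0,0,0,0,0,0,0,0,0,0,0,0,0,0,0,0,0,0,0,0,0,0,0],
  gripper=0,
  force=40,
)

```text
time_s: 10.15
ee_pos: [0.4669, 0.0615, 0.2821]
eef_rot: [-0.054, 1.57, 0.129]
force: [1.1, 0.3, 3.9]
grip_width: 0.0213
```

```bash
python3 - <<'E'
from h import *
c=cam("scene")
save(c,"s9.png",(305,120,345,170),12)
o=ctrl.get_obs();print(o["force"],o["moment"],o["ee_pos"],o["time_s"],o["qpos"],o["grip_width"])
print((o["ee_pos"][:2]-[.5512,.077])@np.array([[-.983,-.182],[-.182,.983]]).T)
print(R.from_euler("xyz",o["eef_rot"]).as_matrix().round(4))
E
```

```text
[1.52432102 0.50073586 3.23309498] [-0.011386   -0.07257824  0.0320581 ] [0.46685599 0.06152844 0.28216606] 10.2 [ 5.32282502e-02  6.93354884e-02  1.61555322e+00  1.15526346e-05
  1.45616663e+00 -1.29469536e-01] 0.021385067725532794
[0.08572598 0.00014207]
[[ 5.000e-04 -1.817e-01  9.834e-01]
 [ 0.000e+00  9.834e-01  1.817e-01]
 [-1.000e+00 -1.000e-04  5.000e-04]]
```

View pics/s9.png

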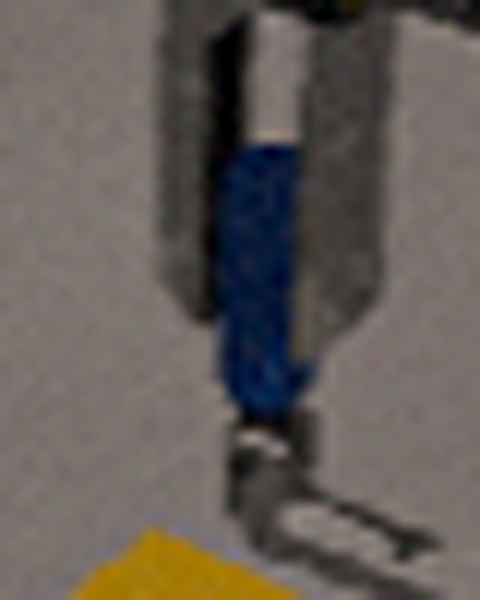

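Emit:
servo_tool(
  motion=[0,0,-1,0,0,0,-2,0,0,0,-2,0],
)

```text
time_s: 10.58
ee_pos: [0.4661, 0.0614, 0.2823]
eef_rot: [-0.017, 1.566, 0.166]
force: [12.3, 2.3, -0.4]
grip_width: 0.0217
```

```bash
python3 - <<'E'
from h import *
o=ctrl.get_obs();print(o["force"],o["moment"],o["ee_pos"],o["time_s"])
print((o["ee_pos"][:2]-[.5512,.077])@np.array([[-.983,-.182],[-.182,.983]]).T)
c=cam("scene")
save(c,"s10.png",(305,120,345,170),12)
E
```

```text
[12.29757144  2.28935617 -0.37505057] [ 0.49065344 -2.65341971 -0.02959382] [0.4661461  0.06140652 0.28229751] 10.575
[0.08644599 0.00015142]
```

View pics/s10.png

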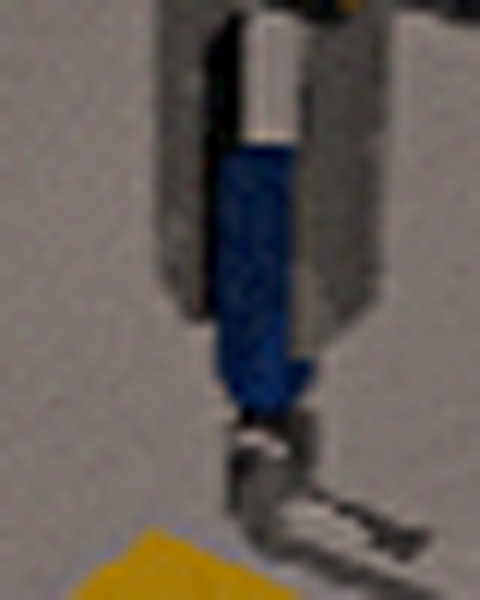

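```bash
python3 - <<'E'
from h import *
c=dict(np.load("scene0.npz"))
for u,v in [(210,365),(225,350),(320,285),(345,240)]: print(pt(c,290+u/4,130+v/4))
R0=85
for k in range(1,21):
    f=np.radians(12*k);print(f"0, {R0*np.sin(f):.1f}, {2.2+R0*(1-np.cos(f)):.1f}, 0",end=", ")
E
```

```text
[0.57327058 0.01084587 0.11955942]
[0.57465801 0.02394719 0.1250362 ]
[0.58093251 0.11598983 0.12735225]
[0.56100889 0.16993944 0.12314341]
0, 17.7, 4.1, 0, 0, 34.6, 9.5, 0, 0, 50.0, 18.4, 0, 0, 63.2, 30.3, 0, 0, 73.6, 44.7, 0, 0, 80.8, 60.9, 0, 0, 84.5, 78.3, 0, 0, 84.5, 96.1, 0, 0, 80.8, 113.5, 0, 0, 73.6, 129.7, 0, 0, 63.2, 144.1, 0, 0, 50.0, 156.0, 0, 0, 34.6, 164.9, 0, 0, 17.7, 170.3, 0, 0, 0.0, 172.2, 0, 0, -17.7, 170.3, 0, 0, -34.6, 164.9, 0, 0, -50.0, 156.0, 0, 0, -63.2, 144.1, 0, 0, -73.6, 129.7, 0,
```

Emit:
servo_tool(
  motion=[0,17.7,4,0,0,34.6,9.5,0,0,50,18.4,0,0,63.2,30.3,0,0,73.6,44.7,0,0,80.8,60.9,0,0,84.5,78.3,0,0,84.5,96.1,0],
)

```text
time_s: 11.62
ee_pos: [0.5449, 0.1612, 0.2822]
eef_rot: [-1.656, 1.569, -1.474]
force: [0.3, -12.8, 8.6]
grip_width: 0.0215
```

```bash
cat >> h.py <<'E'
def st(C=(.5512,.077)):
    o=ctrl.get_obs();d=o["ee_pos"][:2]-np.array(C);r=np.hypot(*d);a=np.degrees(np.arctan2(d[1],d[0]))
    er=d/r;et=np.array([er[1],-er[0]])  # clockwise tangent
    f=o["force"][:2];print("t",round(o["time_s"],2),"r",round(r*1000,2),"ang",round(a,2),"cw",round((-169.5-a)%360,1),"Fr",(f@er).round(2),"Ft",(f@et).round(2),"Fz",o["force"][2].round(2),"z",o["ee_pos"][2].round(4),"w",o["grip_width"].round(4),"q6",o["qpos"][5].round(2))
E
python3 - <<'E'
from h import *
st()
c=cam("scene")
save(c,"s11.png",(290,110,390,210),6);st()
E
```

```text
Traceback (most recent call last):
  File "h.py", line 28, in st
    f=o["force"][:2];print("t",round(o["time_s"],2),"r",round(r*1000,2),"ang",round(a,2),"cw",round((-169.5-a)%360,1),"Fr",(f@er).round(2),"Ft",(f@et).round(2),"Fz",o["force"][2].round(2),"z",o["ee_pos"][2].round(4),"w",o["grip_width"].round(4),"q6",o["qpos"][5].round(2))
                                                                                                                                                                                                                            ^^^^^^^^^^^^^^^^^^^^^
AttributeError: 'float' object has no attribute 'round'
```

```bash
sed -i 's/o\["grip_width"\].round(4)/round(float(o["grip_width"]),4)/' h.py
python3 - <<'E'
from h import *
st()
c=cam("scene")
save(c,"s11.png",(290,110,390,210),6);st()
E
```

```text
t 11.62 r 84.48 ang 94.27 cw 96.2 Fr -12.76 Ft -0.63 Fz 8.59 z 0.2822 w 0.0215 q6 0.04
t 11.68 r 84.27 ang 93.28 cw 97.2 Fr -7.84 Ft 3.09 Fz 12.75 z 0.2821 w 0.0215 q6 0.04
```

View pics/s11.png

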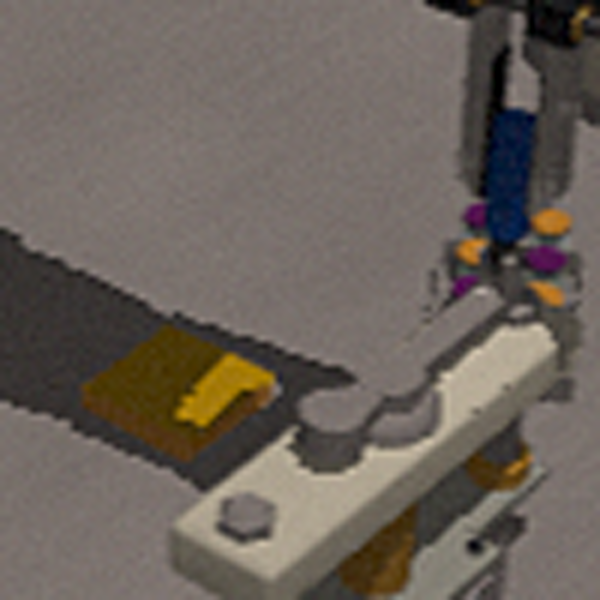

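```bash
cat >> h.py <<'E'
Y=np.array([-.1817,.9834]);Z=np.array([.9834,.1817])
C0=np.array([.5505,.0757])
def rows(cmd,phis,R=.0845,C=C0,dx=0):
    for p in phis:
        a=np.radians(-169.5-p);w=C+R*np.array([np.cos(a),np.sin(a)])-cmd
        print(f"{dx}, {w@Y*1000:.1f}, {w@Z*1000:.1f}, 0",end=", ")
    print("\nlast cmd if run rounded:",(cmd+w).round(5))
E
python3 - <<'E'
from h import *
rows(np.array([.54384,.16149]),range(108,253,12),dx=-1)
E
```

```text
-1, -5.2, 17.0, 0, -1, -12.4, 33.2, 0, -1, -22.7, 47.5, 0, -1, -35.9, 59.3, 0, -1, -51.2, 68.1, 0, -1, -68.0, 73.6, 0, -1, -85.5, 75.5, 0, -1, -103.1, 73.6, 0, -1, -119.9, 68.2, 0, -1, -135.2, 59.4, 0, -1, -148.3, 47.5, 0, -1, -158.7, 33.3, 0, -1, -165.9, 17.1, 0, 
last cmd if run rounded: [0.59082 0.00144]
```

Emit:
servo_tool(
  motion=[-1,-5.2,17,0,-1,-12.4,33.2,0,-1,-22.7,47.5,0,-1,-35.9,59.3,0,-1,-51.2,68.1,0,-1,-68,73.6,0,-1,-85.5,75.5,0,-1,-103.1,73.6,0,-1,-119.9,68.2,0,-1,-135.2,59.4,0,-1,-148.3,47.5,0,-1,-158.7,33.3,0,-1,-165.9,17.1,0],
)

```text
time_s: 13.3
ee_pos: [0.5898, 0.0004, 0.2825]
eef_rot: [-2.924, 1.57, -2.742]
force: [0.9, 0.0, -4.3]
grip_width: 0.0215
```

```bash

python3 - <<'E'
from h import *
st(C0)
c=cam("scene")
save(c,"s12.png",(280,110,410,240),6);st(C0)
P=cloud(c);print(P[225:245:4,330:350:4])
rows(np.array([.59082,.00144]),range(264,361,12))
E
```

```text
t 13.3 r 84.96 ang -62.46 cw 253.0 Fr 0.42 Ft -0.81 Fz -4.28 z 0.2825 w 0.0215 q6 -0.24
t 13.35 r 84.85 ang -63.43 cw 253.9 Fr 1.11 Ft 3.93 Fz -9.77 z 0.2826 w 0.0215 q6 -0.24
[[[ 5.64259896e-01 -2.85724045e-02  1.27366209e-01]
  [ 5.67320307e-01 -1.61272796e-02  1.20753174e-01]
  [ 5.67247446e-01  4.46998505e-04  1.09199312e-01]
  [ 5.71027006e-01  1.25640966e-02  1.03290111e-01]
  [ 5.73872348e-01  2.61164236e-02  9.57660823e-02]]

 [[ 5.70053220e-01 -3.47982717e-02  1.21299383e-01]
  [ 5.72056787e-01 -2.10953186e-02  1.12981643e-01]
  [ 5.42971930e-01  3.15132259e-02  5.63142353e-02]
  [ 5.33294471e-01  6.15487643e-02  2.86205951e-02]
  [ 5.71020616e-01  3.10332727e-02  7.55165147e-02]]

 [[ 5.73730160e-01 -3.85117394e-02  1.12041808e-01]
  [ 5.31157821e-01  2.94034755e-02  3.42865262e-02]
  [ 5.42548527e-01  3.30153341e-02  3.94797506e-02]
  [ 5.41319577e-01  5.24916778e-02  2.46824202e-02]
  [ 5.71168399e-01  3.20790287e-02  5.97026965e-02]]

 [[ 5.64198070e-01 -2.65119606e-02  8.21301691e-02]
  [ 5.42560803e-01  1.63846030e-02  3.58808840e-02]
  [ 5.43805226e-01  3.24430105e-02  2.50518004e-02]
  [ 5.51078610e-01  4.12154596e-02  2.37115834e-02]
  [ 5.74076401e-01  2.95474215e-02  4.81665075e-02]]

 [[ 5.62886203e-01 -2.42668165e-02  6.45265042e-02]
  [ 5.46886430e-01  1.19695780e-02  2.64416613e-02]
  [ 5.56970700e-01  1.70390477e-02  2.97995304e-02]
  [ 5.70966826e-01  1.70018810e-02  3.96925643e-02]
  [ 5.77749805e-01  2.60252115e-02  3.77984417e-02]]]
0, -3.7, -17.3, 0, 0, -3.7, -34.9, 0, 0, -0.0, -52.2, 0, 0, 7.1, -68.4, 0, 0, 17.5, -82.7, 0, 0, 30.6, -94.5, 0, 0, 45.9, -103.3, 0, 0, 62.7, -108.8, 0, 0, 80.3, -110.7, 0, 
last cmd if run rounded: [0.46741 0.0603 ]
```

View pics/s12.png

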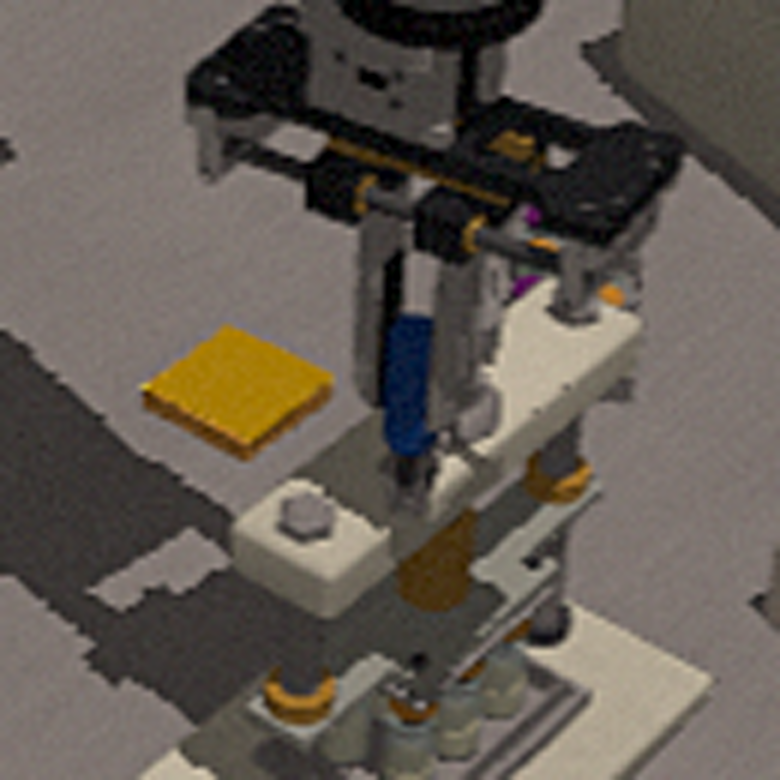

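```bash

python3 - <<'E'
from h import *
rows(np.array([.59082,.00144]),range(258,295,6))
rows(np.array([.59082,.00144]),range(294,337,6))
E
```

```text
0, -2.3, -8.5, 0, 0, -3.7, -17.3, 0, 0, -4.2, -26.1, 0, 0, -3.7, -34.9, 0, 0, -2.3, -43.7, 0, 0, -0.0, -52.2, 0, 0, 3.1, -60.5, 0, 
last cmd if run rounded: [ 0.53077 -0.00647]
0, 3.1, -60.5, 0, 0, 7.1, -68.4, 0, 0, 12.0, -75.8, 0, 0, 17.5, -82.7, 0, 0, 23.8, -88.9, 0, 0, 30.6, -94.5, 0, 0, 38.1, -99.3, 0, 0, 45.9, -103.3, 0, 
last cmd if run rounded: [0.48086 0.02784]
```

Emit:
servo_tool(
  motion=[0,-2.3,-8.5,0,0,-3.7,-17.3,0,0,-4.2,-26.1,0,0,-3.7,-34.9,0,0,-2.3,-43.7,0,0,0,-52.2,0,0,3.1,-60.5,0],
)

```text
time_s: 14.22
ee_pos: [0.53, -0.0066, 0.2825]
eef_rot: [-2.85, 1.569, -2.668]
force: [-0.1, -3.4, -8.5]
grip_width: 0.0214
```

```bash

python3 - <<'E'
from h import *
st(C0);c=cam("scene");st(C0)
save(c,"s13.png",(310,180,390,260),8)
rows(np.array([0.53077,-0.00647]),range(300,325,6))
E
```

```text
t 14.22 r 84.77 ang -103.99 cw 294.5 Fr 3.33 Ft -0.7 Fz -8.51 z 0.2825 w 0.0214 q6 -0.26
t 14.28 r 84.68 ang -104.5 cw 295.0 Fr 6.3 Ft 2.18 Fz -11.27 z 0.2826 w 0.0216 q6 -0.26
0, 4.0, -7.9, 0, 0, 8.8, -15.3, 0, 0, 14.4, -22.2, 0, 0, 20.6, -28.4, 0, 0, 27.5, -34.0, 0, 
last cmd if run rounded: [0.49233 0.01441]
```

View pics/s13.png

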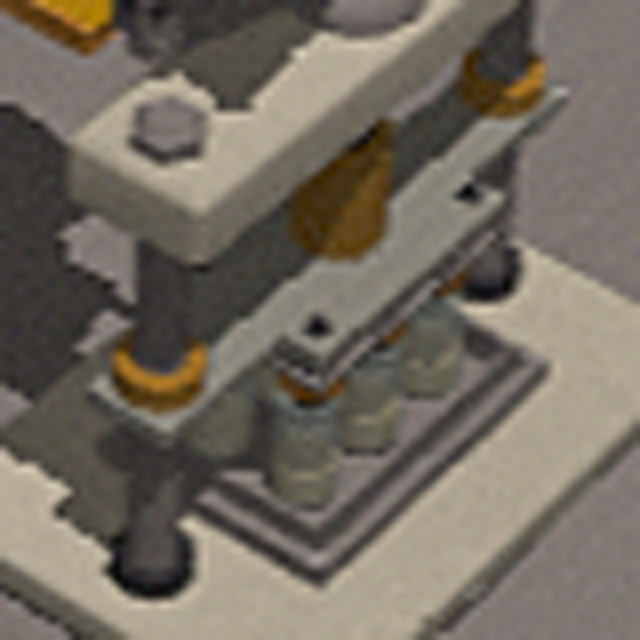

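Emit:
servo_tool(
  motion=[0.5,4,-7.9,0,0.5,8.8,-15.3,0,0.5,14.4,-22.2,0,0.5,20.6,-28.4,0,0.5,27.5,-34,0],
)

```text
time_s: 14.9
ee_pos: [0.4917, 0.0146, 0.2825]
eef_rot: [-2.943, 1.57, -2.761]
force: [-1.5, -3.3, -6.5]
grip_width: 0.0214
```

```bash

python3 - <<'E'
from h import *
st(C0)
rows(np.array([0.49233,0.01441]),range(330,355,6))
E
```

```text
t 14.9 r 84.8 ang -133.94 cw 324.4 Fr 3.37 Ft -1.21 Fz -6.51 z 0.2825 w 0.0214 q6 -0.23
0, 7.4, -4.8, 0, 0, 15.3, -8.8, 0, 0, 23.5, -12.0, 0, 0, 32.1, -14.3, 0, 0, 40.8, -15.7, 0, 
last cmd if run rounded: [0.46948 0.0517 ]
```

Emit:
servo_tool(
  motion=[0,7.4,-4.8,0,0,15.3,-8.8,0,0,23.5,-12,0,0,32.1,-14.3,0,0,40.8,-15.7,0],
)

```text
time_s: 15.52
ee_pos: [0.4689, 0.0524, 0.2825]
eef_rot: [2.758, 1.57, 2.941]
force: [-2.8, -2.3, -5.1]
grip_width: 0.0212
```

```bash

python3 - <<'E'
from h import *
st(C0)
rows(np.array([0.46948,0.0517]),range(360,385,6))
E
```

```text
t 15.53 r 84.87 ang -164.08 cw 354.6 Fr 3.36 Ft -1.45 Fz -5.11 z 0.2825 w 0.0212 q6 -0.15
0, 8.8, -0.5, 0, 0, 17.7, -0.0, 0, 0, 26.4, 1.4, 0, 0, 34.9, 3.7, 0, 0, 43.2, 6.8, 0, 
last cmd if run rounded: [0.46833 0.09543]
```

Emit:
servo_tool(
  motion=[0,8.8,-0.5,0,0,17.7,0,0,0,26.4,1.4,0,0,34.9,3.7,0,0,43.2,6.8,0],
)

```text
time_s: 16.15
ee_pos: [0.4682, 0.0965, 0.2824]
eef_rot: [2.075, 1.57, 2.257]
force: [-2.5, -0.1, -5.9]
grip_width: 0.0214
```

```bash

python3 - <<'E'
from h import *
st(C0);c=cam("scene");st(C0)
save(c,"s14.png",(310,180,390,260),8)
rows(np.array([0.46833,0.09543]),range(390,415,6))
E
```

```text
t 16.15 r 84.89 ang 165.84 cw 24.7 Fr 2.39 Ft -0.75 Fz -5.94 z 0.2824 w 0.0214 q6 -0.06
t 16.2 r 84.84 ang 165.35 cw 25.2 Fr 4.63 Ft 1.97 Fz -4.48 z 0.2824 w 0.0213 q6 -0.06
0, 7.9, 4.0, 0, 0, 15.3, 8.8, 0, 0, 22.2, 14.4, 0, 0, 28.4, 20.6, 0, 0, 34.0, 27.5, 0, 
last cmd if run rounded: [0.48921 0.13387]
```

View pics/s14.png

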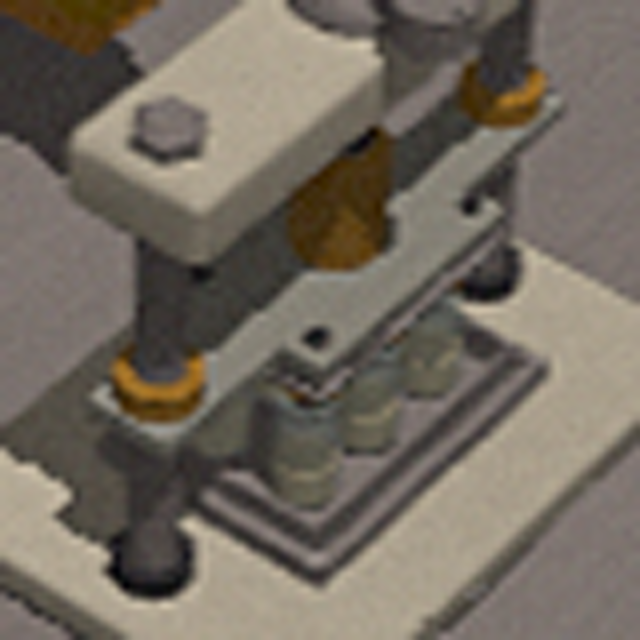

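Emit:
servo_tool(
  motion=[0,7.9,4,0,0,15.3,8.8,0,0,22.2,14.4,0,0,28.4,20.6,0,0,34,27.5,0],
)

```text
time_s: 16.82
ee_pos: [0.4896, 0.1347, 0.2824]
eef_rot: [1.455, 1.57, 1.638]
force: [-1.5, 2.3, -5.4]
grip_width: 0.0215
```

```bash

python3 - <<'E'
from h import *
st(C0)
rows(np.array([0.48921,0.13387]),range(420,445,6))
E
```

```text
t 16.82 r 84.85 ang 135.92 cw 54.6 Fr 2.65 Ft 0.6 Fz -5.4 z 0.2824 w 0.0215 q6 0.01
0, 4.8, 7.4, 0, 0, 8.8, 15.3, 0, 0, 12.0, 23.5, 0, 0, 14.3, 32.1, 0, 0, 15.7, 40.8, 0, 
last cmd if run rounded: [0.5265  0.15672]
```

Emit:
servo_tool(
  motion=[0,4.8,7.4,0,0,8.8,15.3,0,0,12,23.5,0,0,14.3,32.1,0,0,15.7,40.8,0],
)

```text
time_s: 17.45
ee_pos: [0.5272, 0.1572, 0.2825]
eef_rot: [0.544, 1.57, 0.726]
force: [-2.3, 4.2, -5.0]
grip_width: 0.0213
```

```bash

python3 - <<'E'
from h import *
st(C0)
rows(np.array([0.5265,0.15672]),range(450,475,6))
E
```

```text
t 17.45 r 84.76 ang 105.96 cw 84.5 Fr 4.71 Ft -1.06 Fz -5.02 z 0.2825 w 0.0213 q6 0.04
0, 0.5, 8.8, 0, 0, 0.0, 17.7, 0, 0, -1.4, 26.4, 0, 0, -3.7, 34.9, 0, 0, -6.8, 43.2, 0, 
last cmd if run rounded: [0.57023 0.15787]
```

Emit:
servo_tool(
  motion=[0,0.5,8.8,0,0,0,17.7,0,0,-1.4,26.4,0,0,-3.7,34.9,0,0,-6.8,43.2,0],
)

```text
time_s: 18.08
ee_pos: [0.571, 0.1579, 0.2825]
eef_rot: [-0.145, 1.57, 0.037]
force: [-1.0, 3.1, -4.5]
grip_width: 0.0217
```

```bash

python3 - <<'E'
from h import *
st(C0);c=cam("scene");st(C0)
save(c,"s15.png",(310,180,390,260),8)
rows(np.array([0.57023,0.15787]),range(480,505,6))
E
```

```text
t 18.07 r 84.71 ang 76.01 cw 114.5 Fr 2.74 Ft -1.69 Fz -4.53 z 0.2825 w 0.0217 q6 0.03
t 18.12 r 84.63 ang 75.49 cw 115.0 Fr 6.57 Ft 2.98 Fz -3.42 z 0.2824 w 0.0213 q6 0.03
0, -4.0, 7.9, 0, 0, -8.8, 15.3, 0, 0, -14.4, 22.2, 0, 0, -20.6, 28.4, 0, 0, -27.5, 34.0, 0, 
last cmd if run rounded: [0.60867 0.13699]
```

View pics/s15.png

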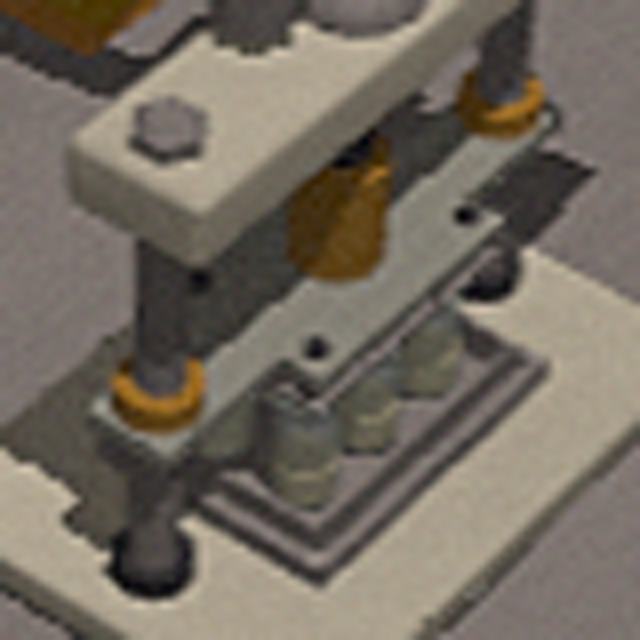

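Emit:
servo_tool(
  motion=[0,-4,7.9,0,0,-8.8,15.3,0,0,-14.4,22.2,0,0,-20.6,28.4,0,0,-27.5,34,0],
)

```text
time_s: 18.75
ee_pos: [0.6092, 0.1368, 0.2824]
eef_rot: [0.625, 1.571, 0.808]
force: [-1.4, 4.1, -4.6]
grip_width: 0.0214
```

```bash

python3 - <<'E'
from h import *
st(C0)
rows(np.array([0.60867,0.13699]),range(510,535,6))
E
```

```text
t 18.75 r 84.68 ang 46.15 cw 144.4 Fr 1.95 Ft -3.87 Fz -4.63 z 0.2824 w 0.0214 q6 -0.02
0, -7.4, 4.8, 0, 0, -15.3, 8.8, 0, 0, -23.5, 12.0, 0, 0, -32.1, 14.3, 0, 0, -40.8, 15.7, 0, 
last cmd if run rounded: [0.63152 0.0997 ]
```

Emit:
servo_tool(
  motion=[0,-7.4,4.8,0,0,-15.3,8.8,0,0,-23.5,12,0,0,-32.1,14.3,0,0,-40.8,15.7,0],
)

```text
time_s: 19.38
ee_pos: [0.6319, 0.0993, 0.2825]
eef_rot: [-0.314, 1.57, -0.131]
force: [0.1, 4.3, -5.2]
grip_width: 0.0213
```

```bash

python3 - <<'E'
from h import *
st(C0)
rows(np.array([0.63152,0.0997]),range(540,565,6))
E
```

```text
t 19.38 r 84.78 ang 16.14 cw 174.4 Fr 1.29 Ft -4.13 Fz -5.19 z 0.2825 w 0.0213 q6 -0.08
0, -8.8, 0.5, 0, 0, -17.7, 0.0, 0, 0, -26.4, -1.4, 0, 0, -34.9, -3.7, 0, 0, -43.2, -6.8, 0, 
last cmd if run rounded: [0.63267 0.05597]
```

Emit:
servo_tool(
  motion=[0,-8.8,0.5,0,0,-17.7,0,0,0,-26.4,-1.4,0,0,-34.9,-3.7,0,0,-43.2,-6.8,0],
)

```text
time_s: 20.0
ee_pos: [0.6328, 0.0553, 0.2824]
eef_rot: [-0.844, 1.57, -0.662]
force: [1.9, 3.8, -4.9]
grip_width: 0.0213
```

```bash

python3 - <<'E'
from h import *
st(C0)
rows(np.array([0.63267,0.05597]),range(570,595,6))
E
```

```text
t 20.0 r 84.79 ang -13.9 cw 204.4 Fr 0.92 Ft -4.19 Fz -4.94 z 0.2824 w 0.0213 q6 -0.15
0, -7.9, -4.0, 0, 0, -15.3, -8.8, 0, 0, -22.2, -14.4, 0, 0, -28.4, -20.6, 0, 0, -34.0, -27.5, 0, 
last cmd if run rounded: [0.61179 0.01753]
```

Emit:
servo_tool(
  motion=[0,-7.9,-4,0,0,-15.3,-8.8,0],
)

```text
time_s: 20.25
ee_pos: [0.6268, 0.0387, 0.2825]
eef_rot: [-0.803, 1.57, -0.62]
force: [2.9, 3.8, -5.2]
grip_width: 0.0217
```

```bash

python3 - <<'E'
from h import *
st(C0)
E
```

```text
t 20.25 r 84.78 ang -25.87 cw 216.4 Fr 0.93 Ft -4.67 Fz -5.18 z 0.2825 w 0.0217 q6 -0.18
```

Emit:
servo_tool(
  motion=[0,-6.9,-5.6,0,0,-13.1,-11.8,0],
)

```text
time_s: 20.5
ee_pos: [0.6174, 0.0237, 0.2825]
eef_rot: [-1.035, 1.57, -0.853]
force: [4.2, 1.8, -5.4]
grip_width: 0.0212
```

```bash

python3 - <<'E'
from h import *
st(C0)
cmd=C0+.0845*np.array([np.cos(np.radians(-169.5-588)),np.sin(np.radians(-169.5-588))]);rows(cmd,[591,594,597,600,603,606,609,612])
E
```

```text
t 20.5 r 84.78 ang -37.87 cw 228.4 Fr 2.22 Ft -4.06 Fz -5.42 z 0.2825 w 0.0212 q6 -0.2
0, -2.9, -3.4, 0, 0, -5.6, -6.9, 0, 0, -8.1, -10.5, 0, 0, -10.4, -14.3, 0, 0, -12.5, -18.2, 0, 0, -14.4, -22.2, 0, 0, -16.1, -26.3, 0, 0, -17.6, -30.4, 0, 
last cmd if run rounded: [0.59082 0.00144]
```

Emit:
servo_tool(
  motion=[0,-2.9,-3.4,0,0,-5.6,-6.9,0,0,-8.1,-10.5,0,0,-10.4,-14.3,0],
)

```text
time_s: 21.0
ee_pos: [0.6054, 0.0112, 0.2825]
eef_rot: [-1.118, 1.57, -0.936]
force: [5.3, 0.1, -5.6]
grip_width: 0.0215
```

```bash

python3 - <<'E'
from h import *
st(C0)
E
```

```text
t 21.0 r 84.73 ang -49.62 cw 240.1 Fr 3.32 Ft -4.1 Fz -5.57 z 0.2825 w 0.0215 q6 -0.22
```

From 600 to 612 degrees.

Emit:
servo_tool(
  motion=[0,-2.1,-3.9,0,0,-4,-7.9,0,0,-5.7,-12,0,0,-7.2,-16.1,0],
)

```text
time_s: 21.5
ee_pos: [0.5909, 0.0012, 0.2825]
eef_rot: [-0.858, 1.57, -0.676]
force: [6.8, 0.1, -6.7]
grip_width: 0.0217
```

```bash

python3 - <<'E'
from h import *
st(C0)
cmd=C0+.0845*np.array([np.cos(np.radians(-169.5-612)),np.sin(np.radians(-169.5-612))]);rows(cmd,[615,618,621,624,627,630,633,636])
E
```

```text
t 21.5 r 84.76 ang -61.51 cw 252.0 Fr 3.11 Ft -6.0 Fz -6.68 z 0.2825 w 0.0217 q6 -0.24
0, -1.3, -4.2, 0, 0, -2.3, -8.5, 0, 0, -3.1, -12.9, 0, 0, -3.7, -17.3, 0, 0, -4.0, -21.7, 0, 0, -4.2, -26.1, 0, 0, -4.0, -30.5, 0, 0, -3.7, -34.9, 0, 
last cmd if run rounded: [ 0.55713 -0.00854]
```

Emit:
servo_tool(
  motion=[0,-1.3,-4.2,0],
)

```text
time_s: 21.62
ee_pos: [0.5871, -0.0008, 0.2825]
eef_rot: [-0.674, 1.57, -0.491]
force: [7.7, 1.0, -6.1]
grip_width: 0.0216
```

```bash

python3 - <<'E'
from h import *
st(C0)
E
```

```text
t 21.62 r 84.81 ang -64.44 cw 254.9 Fr 2.4 Ft -7.41 Fz -6.09 z 0.2825 w 0.0216 q6 -0.25
```

Emit:
servo_tool(
  motion=[0,0,0,0,0,0,0,0,0,0,0,0],
)

```text
time_s: 22.0
ee_pos: [0.587, -0.0008, 0.2825]
eef_rot: [-1.341, 1.57, -1.159]
force: [5.5, -0.7, -5.5]
grip_width: 0.0214
```

```bash

python3 - <<'E'
from h import *
st(C0);c=cam("scene");st(C0)
save(c,"s16.png",(310,180,390,260),8)
E
```

```text
t 22.0 r 84.74 ang -64.45 cw 255.0 Fr 2.99 Ft -4.62 Fz -5.49 z 0.2825 w 0.0214 q6 -0.25
t 22.05 r 84.75 ang -64.44 cw 254.9 Fr 2.1 Ft -4.66 Fz -6.31 z 0.2825 w 0.0213 q6 -0.25
```

View pics/s16.png

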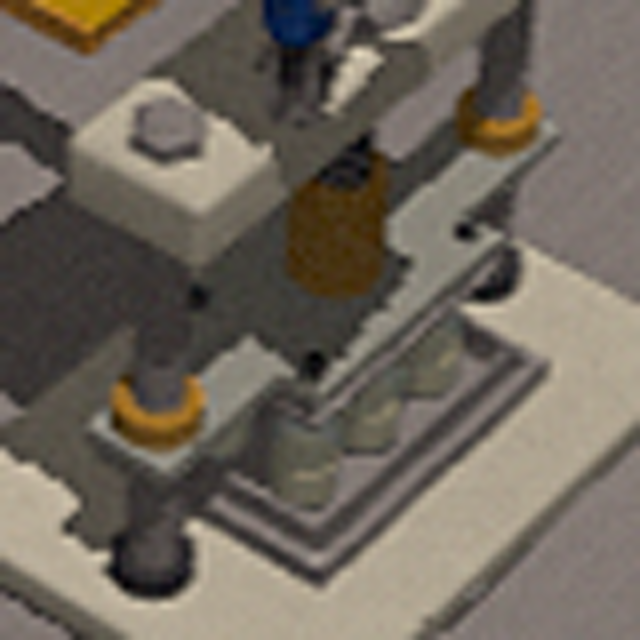

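Held still the crank needs 4.65 N, about 150 N on the plate, so the stoppers are home. Next I'll wind back half a turn.

```bash

python3 - <<'E'
from h import *
cmd=C0+.0845*np.array([np.cos(np.radians(-169.5-615)),np.sin(np.radians(-169.5-615))]);rows(cmd,[609]+list(range(599,425,-12))+[431,428,428])
E
```

```text
0, 2.7, 8.4, 0, 0, 9.2, 21.6, 0, 0, 19.8, 35.7, 0, 0, 33.2, 47.3, 0, 0, 48.6, 55.9, 0, 0, 65.5, 61.0, 0, 0, 83.1, 62.6, 0, 0, 100.7, 60.4, 0, 0, 117.4, 54.7, 0, 0, 132.5, 45.5, 0, 0, 145.4, 33.5, 0, 0, 155.5, 19.0, 0, 0, 162.4, 2.7, 0, 0, 165.8, -14.6, 0, 0, 165.5, -32.3, 0, 0, 161.5, -49.5, 0, 0, 161.5, -49.5, 0, 0, 159.9, -53.6, 0, 0, 159.9, -53.6, 0, 
last cmd if run rounded: [0.5051  0.14697]
```

Emit:
servo_tool(
  motion=[0,2.7,8.4,0,0,9.2,21.6,0,0,19.8,35.7,0,0,33.2,47.3,0,0,48.6,55.9,0,0,65.5,61,0,0,83.1,62.6,0,0,100.7,60.4,0,0,117.4,54.7,0,0,132.5,45.5,0,0,145.4,33.5,0,0,155.5,19,0,0,162.4,2.7,0,0,165.8,-14.6,0,0,165.5,-32.3,0,0,161.5,-49.5,0,0,159.9,-53.6,0,0,159.9,-53.6,0,0,159.9,-53.6,0],
)

```text
time_s: 24.42
ee_pos: [0.5051, 0.1475, 0.2824]
eef_rot: [2.408, 1.57, 2.59]
force: [-2.1, 0.6, -3.7]
grip_width: 0.0216
```

```bash

python3 - <<'E'
from h import *
st(C0);c=cam("scene")
save(c,"s17.png",(280,130,400,270),5)
E
```

```text
t 24.43 r 84.98 ang 122.28 cw 68.2 Fr 1.65 Ft -1.42 Fz -3.65 z 0.2824 w 0.0216 q6 0.03
```

View pics/s17.png

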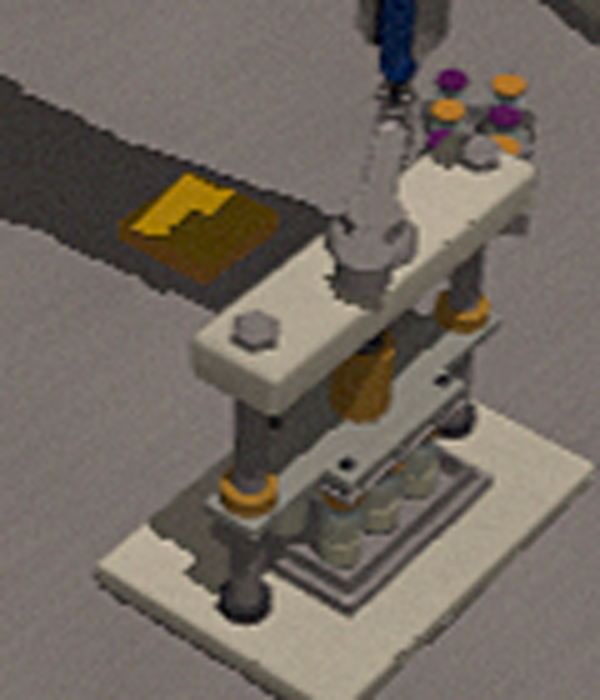

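Emit:
servo_tool(
  motion=[0,0,0,0,0,0,0,0,0,0,0,0,-20,0,0,0,-60,0,0,0,-90,0,0,0,-100,0,0,0,-100,0,0,0],
  gripper=0.6,
)

```text
time_s: 25.48
ee_pos: [0.5053, 0.1471, 0.382]
eef_rot: [-2.514, 1.571, -2.332]
force: [-0.1, 1.0, -0.0]
grip_width: 0.0565
```

```bash

python3 - <<'E'
from h import *
st(C0);c=cam("scene")
save(c,"s18.png",(280,110,400,260),5)
E
```

```text
t 25.48 r 84.49 ang 122.32 cw 68.2 Fr 0.88 Ft 0.46 Fz -0.04 z 0.382 w 0.0565 q6 0.03
```

View pics/s18.png

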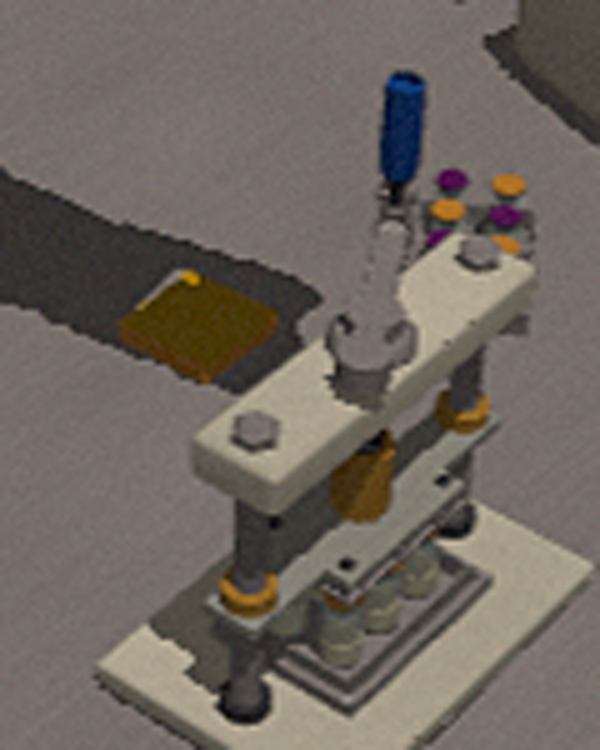

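```bash
python3 -c "
from station import ctrl
print(ctrl.hand_in())"
```

```text
the job is handed in; nothing more can be done
None
```

The handle is up, the stoppers are pressed home and the plate is wound back clear. I let go and handed the job in after about 25.5 s; no verdict is reported.

- **Handle:** The first lift slipped in the grip and left the handle leaning inward, about 4° off upright even after a firmer grip. I regripped with one finger on its inner side and pushed it to the stop. At the stop it gave about 12 N for 0.7 mm of movement, and the last picture still shows it upright.
- **Pressing:** I wound about 1.7 turns clockwise. The force along the grip's path was about 1 N free and about 4.2 N while the stoppers slid in. It then rose to 6.0 N and 7.4 N as the crank went stiff. Held still for about 0.4 s it read 4.65 N, which I take as roughly 150 N on the plate (glass breaks at 240 N).
- **Wind-back:** I turned it back about 187°, which lifts the plate about 10 mm. The last picture shows a gap above the stoppers and the tray in place. The gripper stands open about 100 mm higher, touching nothing.

**Not measured directly:** I judged the stopper depths and the plate force from the crank forces, and the final plate height from the crank angle and the picture. The side-force readings vary by about 1 N. I saw no other bystander disturbed in the close-up pictures, but I did not measure them all again at the end.

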